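Wind the side guide up to the carton

ROBOT

A 6-joint arm with a two-finger parallel gripper is mounted at the origin on the work surface. World frame = base frame: x ahead of the robot, y to its left, z up, the work surface at z = 0. Lengths are in m, angles in degrees, forces in N, time in s.
With the tool pointing down it reaches from about 0.4 to 0.825 m from the base axis. Payload 7 kg.
Tool frame: the origin (TCP) lies at the very end of the fingers, on their centre line; the grasp point (between the pads) lies 19 mm behind it; x points along the fingers, y is the direction in which the jaws open and shut, and the axes are right-handed (so a half turn about x gives the same grasp; the last joint's range is limited). The gripper opens to 88 mm and grips with 3 to 60 N. Pads are 19 mm wide; open, the fingers measure 130 mm over their backs; the gripper's body (78 mm by 193 mm) begins 47 mm behind the grasp point.
Start: joints at [-59.467, 20.546, 0.682, 0, -70.136, -16.507], TCP at [0.164, -0.655, 0.227] pointing down, gripper open.
Joint ranges: [-176.03, 176.03], [-82.01, 121.73], [-58.28, 71.71], [-173.87, 95.51], [-174.79, -0.11], [-173.66, 173.66]. Speed limits (degrees/s): [136.94, 136.94, 172.46, 180, 180, 180].

INTERFACE

Orientations are given as [roll, pitch, yaw] about the fixed x, y, z axes, in that order (R = Rz(yaw) Ry(pitch) Rx(roll)).
In Python, from plant import monitor, eyes, ticket gives the robot as it stands. The module is installed in compiled form; this text tells all that it offers.
- The arm moves only by the shell command python3 -m crank 'ROWS'. ROWS is JSON, a list of rows, each an object with "linear": the shift along the world's x, y, z in units of 60 mm (1.0 is 60 mm), a list of three; "rot": the turn, a rotation vector about the world's x, y, z in units of 5 degrees (1.0 is 5 degrees), a list of three; "hand": the opening, from 0 (shut) to 1 (fully open). In form: [{"linear": [tx, ty, tz], "rot": [ax, ay, az], "hand": hand}, ...]. A call has 1 to 20 rows; each row shifts and turns the pose as measured when the row begins; what a row does not reach is not made up. A row lasts 1/8 s, in which the tool goes at most 62.5 mm and 10.7 degrees, less where a joint would pass 70% of its speed; a pose out of reach is approached as far as the arm can. A call is refused whole if a number of a shift passes 1 or a number of a turn 1, either way. A call with a gripper value outside its range is refused whole. The fingers move at their own pace and stop on an object; the grip force is fixed at half the most. Time passes only in rows, so rows that do not move let the fingers close. It gives the time, the measured TCP pose, the force and the opening at its end, in the units of the state.
- monitor.get_obs(): the state, without advancing time (a new reading comes with each control period).
- eyes.snapshot(name): name is "side" or "top" or "wrist"; returns a dict with "image" (420x560x3 uint8, red, green, blue), "depth" (420x560 float32, m along the optical axis (not along the pixel's ray), 0 where there is no reading), "K" (3x3 intrinsics, pixels), "camera_from_world" (4x4, takes a point from world to camera coordinates); the wrist camera has in their place "hand_eye" (4x4, takes a point from camera to tool coordinates, whose origin is the TCP and whose axes are the tool frame's). Camera axes: x right, y up, looking along -z (the intrinsics and any distortion apply to the point x, -y, -z); pixel columns grow to the right and rows downward; lengths in m; the calibration is good to about 2 mm. A picture is of the moment at which its call begins: read the wrist's pose just before it.
- ticket.close_job(): hands the job in, once; it reports no verdict.
The state is a dict: "clock": time; "joint_pos": joint angles; "qvel": joint speeds; "tau": joint torques, N m; "tool_pos": TCP position; "orientation": TCP orientation; "force": force on the tool from outside, world axes, zero at the start; "moment": the same for the moment, N m; "opening": finger opening in m.
Only numpy, scipy, OpenCV 4.12 (cv2) and the standard library are available. Lean on these libraries where they do the work, as an engineer would, in place of code of your own. Each camera call takes 0.05 s, during which the arm holds its last target.

TASK

Use the crank on the machine's square shaft to wind the blue side guide in until it closes up to the carton, touching it or leaving a gap of no more than 5 mm. Do not squeeze the carton hard or push it out of place, and do not let the crank come up off its shaft; leave the crank sitting on the shaft and let go.

Things in the scene. Friction and masses are not known exactly. Their poses are not given: they have to be found in the camera images.
- shaft_base (a point): Point on the upright square shaft's axis, at the top of the steel collar on the green gear housing (110 x 110 mm), 80 mm above the table. The brass shaft end, 16 x 16 mm, stands 34 mm up from here. Frame of the fixed machine: z up, y towards the slide bed (y = 120 to 480 mm, x = -140 to 140 mm, top 50 mm above the table) that carries guide, carton and yellow fence.
- drive_shaft (a joint): Turn of the square shaft, rad; 0 at the start, grows clockwise seen from above. Clockwise winds the guide towards the carton, 20 mm per full turn; anticlockwise winds it back. Range -3 to 34 rad; 2 to 4.4 turns are needed. Friction 0.2 N m (3 N at the knob); it stays where it is left, and the guide cannot be pushed along directly.
- crank_hub (a point): Loose steel crank, 0.33 kg: centre of its hub's underside. The hub (36 mm square, 30 mm high) has a 17.5 mm square through hole and starts on the shaft, resting on the collar, this point at shaft_base. Only its weight holds it: lifting pulls it off. Play about 0.1 rad. Its arm (20 mm wide, top 26 mm above this point) runs along its -x to the knob; a counterweight ends 38 mm out on +x.
- knob_grip (a point): Centre, half-way up, of the crank's upright red knob: 24 mm diameter, 50 mm high, its middle 55 mm above crank_hub (135 mm above the table), 65 mm from the shaft's axis. It spins freely on the crank, so it can be held firmly and carried round in a level circle without turning the hand.
- guide_face (a point): Centre of the flat face of the moving blue side guide that looks towards the carton (machine's +y). The face is upright, 240 mm long along the machine's x, 46 mm high, top 100 mm above the table. It moves along the machine's y and starts 165 mm from the shaft's axis, at the machine's x = 0.
- carton_center (a point): Centre of the closed, taped carton, loose on the bed: 200 mm (its x) by 140 mm (its y) by 90 mm high, 0.5 to 0.8 kg, parallel to the machine; centre 95 mm above the table. Its side facing the guide is 70 mm from here along its -y. The fixed yellow fence stands 3 to 6 mm beyond its other side: pushed farther than that, the carton is squeezed.
Mind the look-alikes: they are no part of the job. Leave any pink look-alike of the part that bears crank_hub alone.

How it is judged (in metres and radians):
On the way:
1. the crank, on its shaft, has been wound at least one full turn clockwise (value of joint drive_shaft above 6.28 rad and z of crank_hub in the frame of shaft_base below 0.006 m and horizontal distance between crank_hub and shaft_base below 0.006 m), for 0.1 s.
At the end, for the whole second after the job is handed in: The guide's face touches the carton's side or stands at most 6 mm from it and presses it with less than 15 N; the carton is within 12 mm of where it began; the crank sits on the shaft (hub within 6 mm of its seat) and all is at rest (y of guide_face in the frame of carton_center between -0.076 and -0.067 m and distance of carton_center from where it was at the start of the episode below 0.012 m and contact force between guide and carton below 15 N and z of crank_hub in the frame of shaft_base below 0.006 m and horizontal distance between crank_hub and shaft_base below 0.006 m and linear speed of each of crank, carton below 0.02 m/s).
It fails at once if the carton is squeezed by the guide with more than 40 N (contact force between guide and carton above 40 N).
It fails at once if the crank is lifted more than 15 mm up its shaft or comes off it (z of crank_hub in the frame of shaft_base above 0.015 m or horizontal distance between crank_hub and shaft_base above 0.015 m).
It also fails if it takes over 72 s, if anything falls off the work surface, if the arm or the gripper's body presses on something with over 40 N, if the wrist force passes 120 N, or if a joint passes its speed limit or range.

## Working session

There is one attempt and no reset: what is moved stays moved. The work goes in short steps, Python scripts to look and compute and a shell command to move; the robot and the scene stay as the last step left them, time stands still between calls to the robot, and variables do not carry over. Pictures are saved under pics/ and viewed, and the job is handed in when it is done.

```bash
mkdir -p pics; python3 - <<'E'
from plant import monitor, eyes
import cv2,numpy as np
print(monitor.get_obs())
for n in ["side","top","wrist"]:
    s=eyes.snapshot(n); cv2.imwrite(f"pics/{n}0.png",s["image"][:,:,::-1]); np.savez(f"{n}0.npz",**s)
    print(n,s["K"].tolist(),[ (k,np.round(v,4).tolist()) for k,v in s.items() if k in("camera_from_world","hand_eye")], s.keys())
E
```

```text
{'clock': 0.0, 'joint_pos': array([-5.94673750e+01,  2.05912574e+01,  6.32657366e-01, -2.21578676e-02,
       -7.01361246e+01, -1.65057234e+01]), 'qvel': array([-0.02800765, -0.01325543,  0.02405009,  0.06468719, -0.17065513,
       -0.02249177]), 'tau': array([-7.30754782e-04, -5.82714629e+01,  2.93044639e+01,  6.99710861e+00,
        6.94994713e-03, -2.15672098e-04]), 'tool_pos': array([ 0.16344945, -0.65438804,  0.22560981]), 'orientation': array([ 94.10561355,  89.90301138, 108.12496898]), 'force': array([0.06980731, 0.95293426, 0.12572141]), 'moment': array([ 0.0283875 ,  0.02567343, -0.05500588]), 'opening': 0.08753408678311562}
side [[434.12393227131224, 0.0, 283.4971828167306], [0.0, 434.12393227131224, 203.21469214610076], [0.0, 0.0, 1.0]] [('camera_from_world', [[-0.8525, -0.5227, -0.0031, 0.4536], [0.3761, -0.6174, 0.6909, -0.2608], [-0.3631, 0.5878, 0.7229, -0.8823], [0.0, 0.0, 0.0, 1.0]])] dict_keys(['image', 'depth', 'K', 'camera_from_world'])
top [[395.8469186719433, 0.0, 269.44813322259927], [0.0, 395.8469186719433, 209.97409354257644], [0.0, 0.0, 1.0]] [('camera_from_world', [[0.1561, -0.9877, -0.0059, -0.0806], [0.9629, 0.1509, 0.2236, -0.5466], [-0.2199, -0.0406, 0.9747, -0.7758], [0.0, 0.0, 0.0, 1.0]])] dict_keys(['image', 'depth', 'K', 'camera_from_world'])
wrist [[299.4123590650892, 0.0, 276.56791145334745], [0.0, 299.4123590650892, 213.80412811046747], [0.0, 0.0, 1.0]] [('hand_eye', [[0.0, 0.2669, -0.9637, -0.1573], [1.0, 0.0014, 0.0004, -0.0004], [0.0014, -0.9637, -0.2669, -0.0726], [0.0, 0.0, 0.0, 1.0]])] dict_keys(['image', 'depth', 'K', 'hand_eye'])
```

View pics/side0.png

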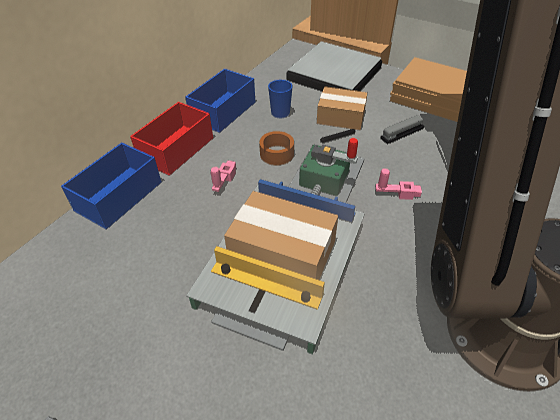

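View pics/top0.png

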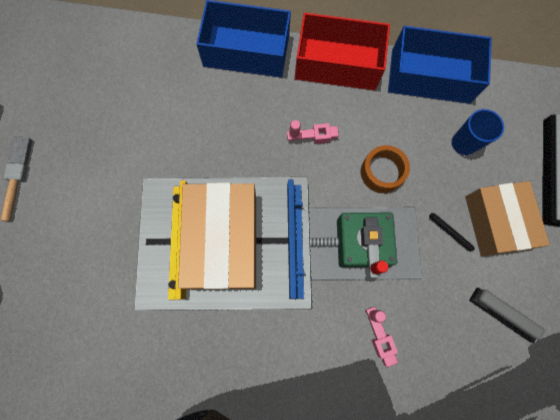

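View pics/wrist0.png

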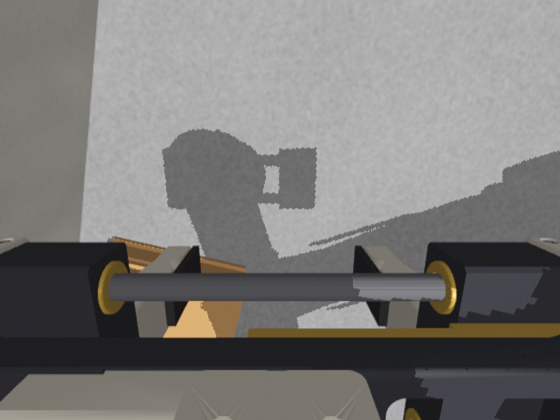

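Side and top views: candidates for the crank are the steel one with a red knob on the green housing (top 379,267; side 352,148) and the pink look-alikes at top (312,131) and (381,337), side (223,177) and (398,187). The steel one on the housing fits the description. The carton on the bed is at top (218,236); the other carton at (507,218) is off the machine. The guide is the blue bar at top (295,240).

```bash
cat > h.py <<'E'
import numpy as np,cv2
def proj(s,p):
    p=np.atleast_2d(p);T=s["camera_from_world"];c=p@T[:3,:3].T+T[:3,3]
    K=s["K"];return np.c_[K[0,0]*c[:,0]/-c[:,2]+K[0,2],K[1,1]*-c[:,1]/-c[:,2]+K[1,2]]
def ray(s,uv):
    K=s["K"];T=s["camera_from_world"];u=np.atleast_2d(uv)
    d=np.c_[(u[:,0]-K[0,2])/K[0,0],-(u[:,1]-K[1,2])/K[1,1],-np.ones(len(u))]
    return -T[:3,:3].T@T[:3,3], d@T[:3,:3]
def onz(s,uv,z):
    o,d=ray(s,uv);return o+d*((z-o[2])/d[:,2])[:,None]
def cloud(s):
    h,w=s["depth"].shape;v,u=np.mgrid[:h,:w]
    o,d=ray(s,np.c_[u.ravel(),v.ravel()]);return (o+d*s["depth"].ravel()[:,None]).reshape(h,w,3)
def mask(s,name):
    H=cv2.cvtColor(s["image"],cv2.COLOR_RGB2HSV).astype(int);h,S,V=H[...,0],H[...,1],H[...,2]
    return {"red":((h<4)|(h>176))&(S>180)&(V>90),"blue":(h>105)&(h<122)&(S>120)&(V>50),
     "brass":(h>10)&(h<25)&(S>140)&(V>120),"yellow":(h>20)&(h<30)&(S>180),"carton":(h>5)&(h<18)&(S>70)&(V>120),"green":(h>60)&(h<90)&(S>60)}[name]
E
python3 - <<'E'
from h import *
for n,box in (("top",(120,330,170,430)),("side",(125,310,195,370))):
    s=dict(np.load(n+"0.npz")); P=cloud(s)
    r0,r1,c0,c1=box
    B=np.zeros((420,560),bool);B[r0:r1,c0:c1]=1
    for m in ("red","blue","brass","yellow","carton","green"):
        M=mask(s,m)&B&(s["depth"]>0); X=P[M]
        vv,uu=np.nonzero(M)
        if len(X): print(n,m,len(X),"px",uu.mean().round(1),vv.mean().round(1),"med",np.median(X,0).round(4),"lo",np.percentile(X,2,0).round(3),"hi",np.percentile(X,98,0).round(3))
s=dict(np.load("top0.npz"))
im=s["image"][180:310,280:430,::-1]
cv2.imwrite("pics/crop1.png",cv2.resize(im,None,fx=5,fy=4.5,interpolation=cv2.INTER_NEAREST))
im=s["image"][160:320,130:330,::-1]
cv2.imwrite("pics/crop2.png",cv2.resize(im,None,fx=3.7,fy=3.7,interpolation=cv2.INTER_NEAREST))
E
```

```text
top red 121 px 381.1 266.4 med [ 0.4587 -0.2133  0.1594] lo [ 0.449 -0.224  0.15 ] hi [ 0.468 -0.204  0.162]
top blue 1527 px 295.1 240.8 med [ 0.4921 -0.0571  0.0811] lo [ 0.386 -0.084  0.057] hi [ 0.61  -0.029  0.102]
top brass 1104 px 292.7 199.7 med [ 0.5766 -0.1934  0.0532] lo [ 0.357 -0.279  0.045] hi [0.739 0.212 0.139]
top yellow 910 px 175.8 244.4 med [0.4486 0.1853 0.0576] lo [0.346 0.148 0.053] hi [0.572 0.212 0.102]
top carton 5702 px 235.9 228.5 med [0.4809 0.0665 0.1399] lo [ 0.376 -0.271  0.046] hi [0.731 0.165 0.143]
top green 2047 px 364.0 239.1 med [ 0.5181 -0.1845  0.0756] lo [ 0.465 -0.258  0.034] hi [ 0.576 -0.145  0.079]
side red 193 px 328.6 146.2 med [ 0.4615 -0.2038  0.1371] lo [ 0.451 -0.219  0.002] hi [ 0.907 -0.125  0.16 ]
side blue 427 px 282.4 180.8 med [ 0.5463 -0.0442  0.0972] lo [ 0.401 -0.249  0.003] hi [ 0.925 -0.022  0.101]
side brass 2630 px 263.3 263.2 med [0.4848 0.1834 0.0585] lo [ 0.351 -0.261  0.045] hi [0.729 0.213 0.101]
side yellow 41 px 232.0 271.8 med [0.5524 0.2068 0.0554] lo [0.424 0.186 0.053] hi [0.58  0.221 0.101]
side carton 4681 px 279.9 230.0 med [0.4736 0.1331 0.138 ] lo [ 0.375 -0.261  0.045] hi [0.719 0.177 0.141]
side green 619 px 323.2 167.7 med [ 0.5134 -0.1734  0.0735] lo [ 0.47  -0.25   0.028] hi [ 0.58  -0.14   0.076]
```

View pics/crop1.png

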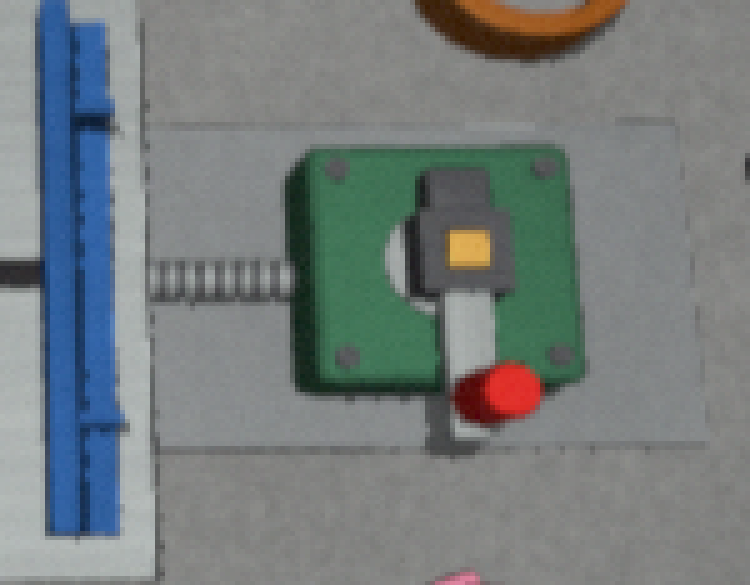

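Close crop: the red knob (crop 513,390 → image 382.6,266.7) is joined to a grey steel arm. The brass shaft end at (469,249) → (373.8,235.3) shows through the hub. This is the right crank.

```bash
python3 - <<'E'
from h import *
s=dict(np.load("top0.npz")); P=cloud(s)
sd=dict(np.load("side0.npz")); Q=cloud(sd)
B=np.zeros((420,560),bool);B[228:243,367:381]=1
M=mask(s,"brass")&B; v,u=np.nonzero(M); c=np.array([u.mean(),v.mean()]);print("brass",c,onz(s,c,.114),np.median(P[M],0))
print("knob top",onz(s,[382.6,266.7],.16))
B[:]=0;B[125:165,340:365]=1
M=mask(sd,"red")&B; v,u=np.nonzero(M);c=[u.mean(),v.mean()];print("side knob",c)
# two view: knob centre
X=Q[M]; print("side knob pts", np.median(X,0), X.min(0),X.max(0))
# face/edges: guide top face z~.1, yaw by minAreaRect on points
def rect(pts,name):
    (c,w,a)=cv2.minAreaRect((pts[:,:2]*1000).astype(np.float32));print(name,np.round(c,1),np.round(w,1),round(a,2),len(pts))
B[:]=0;B[170:310,280:312]=1
X=P[mask(s,"blue")&B];rect(X[(X[:,2]>.095)],"guide top")
B[:]=0;B[170:310,165:265]=1
X=P[B];rect(X[(X[:,2]>.132)],"carton top")
B[:]=0;B[170:310,160:190]=1
X=P[mask(s,"yellow")&B];rect(X[X[:,2]>.094],"fence")
B[:]=0;B[200:280,330:400]=1
X=P[mask(s,"green")&B];rect(X[X[:,2]>.068],"housing")
E
```

```text
brass [373.44262295 234.6557377 ] [[ 0.52330969 -0.20473151  0.114     ]] [ 0.5232592  -0.20464732  0.11375069]
knob top [[ 0.45842175 -0.21609367  0.16      ]]
side knob [np.float64(352.0987654320988), np.float64(147.60493827160494)]
side knob pts [ 0.45990023 -0.20485722  0.14239584] [ 0.45031946 -0.22336393  0.11117276] [ 0.47241612 -0.19741964  0.16048822]
guide top [491.1 -52.8] [244.7  52.8] 1.04 716
carton top [465.5  75.3] [226.  172.8] 9.53 7831
fence [421.9 131.2] [304. 146.] 45.81 342
housing [ 488.2 -131.4] [128.8 288.3] 25.33 1825
```

View pics/crop2.png

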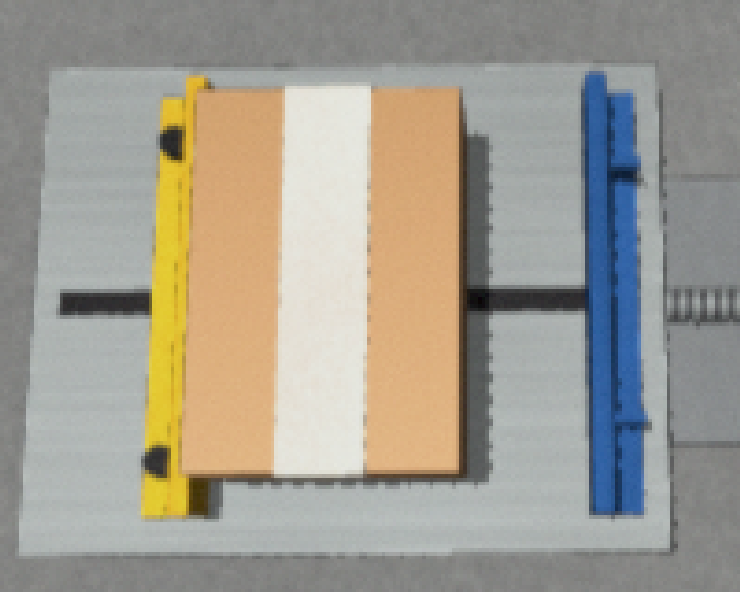

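```bash
python3 - <<'E'
from h import *
s=dict(np.load("top0.npz"))
f=lambda a:np.array(a)/3.7+[130,160]
for n,a,b,z in (("guide front edge",(585,73),(592,515),.1),("carton front edge",(463,88),(465,472),.14),("carton far",(196,88),(180,472),.14),("fence back",(206,76),(187,515),.1)):
    p=onz(s,[f(a),f(b)],z);d=p[0]-p[1];print(n,p.round(4).tolist(),"yaw",np.degrees(np.arctan2(d[1],d[0])).round(2),np.linalg.norm(d).round(4))
E
```

```text
guide front edge [[0.6126, -0.0241, 0.1], [0.3767, -0.0625, 0.1]] yaw 9.25 0.2391
carton front edge [[0.5821, 0.0377, 0.14], [0.387, 0.0043, 0.14]] yaw 9.73 0.1979
carton far [[0.5604, 0.1764, 0.14], [0.365, 0.1437, 0.14]] yaw 9.49 0.1982
fence back [[0.5785, 0.1834, 0.1], [0.3439, 0.145, 0.1]] yaw 9.32 0.2377
```

```bash
cat > st.py <<'E'
from plant import monitor
import numpy as np
from scipy.spatial.transform import Rotation as R
def st():
    o=monitor.get_obs();M=R.from_euler("xyz",o["orientation"],degrees=True).as_matrix()
    return o,M,o["tool_pos"]-0.019*M[:,0]
if __name__=="__main__":
    o,M,g=st();print("t",o["clock"],"tcp",o["tool_pos"].round(4),"grasp",g.round(4),"x",M[:,0].round(3),"y",M[:,1].round(3),"F",o["force"].round(1),"M",o["moment"].round(2),"op",round(o["opening"],4),"j",o["joint_pos"].round(1))
E
python3 st.py; python3 -c "
import numpy as np
d=np.array([.459,-.2155,.21])-[.1634,-.6544,.2256];print(d/.06)"
```

```text
t 0.15 tcp [ 0.1635 -0.6546  0.2259] grasp [ 0.1635 -0.6546  0.2449] x [-0.     0.001 -1.   ] y [-0.242  0.97   0.001] F [ 0.4 -1.3 -0.3] M [-0.01  0.04  0.02] op 0.0873 j [-59.5  20.6   0.7  -0.  -70.1 -16.5]
[ 4.92666667  7.315      -0.26      ]
```

```bash
python3 -m crank '[{"linear":[0.5,0.74,0],"rot":[0,0,0],"hand":1},{"linear":[0.5,0.74,0],"rot":[0,0,0],"hand":1},{"linear":[0.5,0.74,0],"rot":[0,0,0],"hand":1},{"linear":[0.5,0.74,0],"rot":[0,0,0],"hand":1},{"linear":[0.5,0.74,0],"rot":[0,0,0],"hand":1},{"linear":[0.5,0.74,0],"rot":[0,0,0],"hand":1},{"linear":[0.5,0.74,0],"rot":[0,0,0],"hand":1},{"linear":[0.5,0.74,0],"rot":[0,0,0],"hand":1}]'; python3 st.py
```

```text
clock: 1.15
tool_pos: [0.4061, -0.2897, 0.2226]
orientation: [106.3, 89.7, 120.0]
force: [1.3, -1.0, 0.2]
opening: 0.0872
t 1.15 tcp [ 0.4061 -0.2897  0.2226] grasp [ 0.4062 -0.2898  0.2416] x [-0.003  0.004 -1.   ] y [-0.236  0.972  0.005] F [ 1.3 -1.   0.2] M [-0.06 -0.14 -0.02] op 0.0872 j [-13.1   4.1 -21.1  -0.2 -65.  -63.2]
```

```bash
python3 -m crank '[{"linear":[0.44,0.62,0],"rot":[0,0,0],"hand":1},{"linear":[0.3,0.4,0],"rot":[0,0,0],"hand":1},{"linear":[0,0,0],"rot":[0,0,0],"hand":1}]'; python3 st.py; python3 - <<'E'
from h import *
from plant import eyes
from st import st
o,M,g=st()
s=eyes.snapshot("wrist");cv2.imwrite("pics/w1.png",s["image"][:,:,::-1])
P=np.array([[.459,-.2155,.16],[.459,-.2155,.11],[.5233,-.2047,.114]])
H=s["hand_eye"];K=s["K"]
t=(P-o["tool_pos"])@M; c=(t-H[:3,3])@H[:3,:3]
print(np.c_[K[0,0]*c[:,0]/-c[:,2]+K[0,2],K[1,1]*-c[:,1]/-c[:,2]+K[1,2]].round(1))
E
```

```text
clock: 1.52
tool_pos: [0.453, -0.2232, 0.2226]
orientation: [100.5, 89.7, 114.4]
force: [0.1, -0.5, -0.9]
opening: 0.0871
t 1.525 tcp [ 0.453  -0.2232  0.2226] grasp [ 0.453  -0.2233  0.2416] x [-0.002  0.005 -1.   ] y [-0.241  0.971  0.005] F [ 0.1 -0.5 -0.9] M [ 0.01  0.03 -0.04] op 0.0871 j [ -4.1   4.7 -20.4  -0.3 -65.  -71.8]
[[284.7 237.9]
 [283.  219.6]
 [277.8 284. ]]
```

View pics/w1.png

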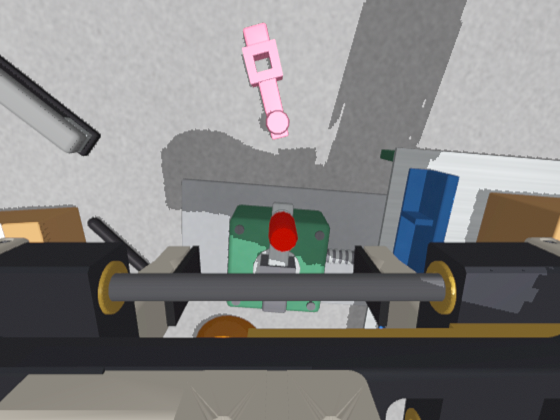

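Wrist view: knob at (284,231), midway between fingers and where predicted; shaft hub is behind it. Going down.

```bash
python3 -m crank '[{"linear":[0.12,0.14,-0.5],"rot":[0,0,0],"hand":1},{"linear":[0,0,-0.5],"rot":[0,0,0],"hand":1},{"linear":[0,0,-0.4],"rot":[0,0,0],"hand":1},{"linear":[0,0,-0.2],"rot":[0,0,0],"hand":1},{"linear":[0,0,0],"rot":[0,0,0],"hand":1}]'; python3 st.py
```

```text
clock: 2.2
tool_pos: [0.4577, -0.2184, 0.1247]
orientation: [95.5, 89.7, 109.2]
force: [-0.4, 0.0, -0.3]
opening: 0.0876
t 2.2 tcp [ 0.4577 -0.2184  0.1247] grasp [ 0.4577 -0.2185  0.1437] x [-0.001  0.004 -1.   ] y [-0.237  0.972  0.004] F [-0.4  0.  -0.3] M [0.01 0.04 0.05] op 0.0876 j [ -3.5  10.3 -28.   -0.3 -51.8 -72.6]
```

```bash
python3 -m crank '[{"linear":[0.04,0.07,-0.07],"rot":[0,0,0],"hand":1},{"linear":[0,0,0],"rot":[0,0,0],"hand":0.2},{"linear":[0,0,0],"rot":[0,0,0],"hand":0},{"linear":[0,0,0],"rot":[0,0,0],"hand":0},{"linear":[0,0,0],"rot":[0,0,0],"hand":0},{"linear":[0,0,0],"rot":[0,0,0],"hand":0}]'; python3 st.py
```

```text
clock: 2.95
tool_pos: [0.4619, -0.2145, 0.1231]
orientation: [32.8, 89.7, 46.5]
force: [0.8, -0.7, -0.4]
opening: 0.0431
t 2.95 tcp [ 0.4619 -0.2145  0.1231] grasp [ 0.4618 -0.2145  0.1421] x [ 0.003  0.003 -1.   ] y [-0.237  0.972  0.003] F [ 0.8 -0.7 -0.4] M [-0.01  0.01 -0.02] op 0.0431 j [ -2.9  10.4 -28.1  -0.3 -51.3 -73.2]
```

```bash
python3 -m crank '[{"linear":[-0.04,0,0],"rot":[0,0,0],"hand":0},{"linear":[0,0,0],"rot":[0,0,0],"hand":0},{"linear":[0,0,0],"rot":[0,0,0],"hand":0},{"linear":[0,0,0],"rot":[0,0,0],"hand":0}]'; python3 st.py;  python3 - <<'E'
from h import *
from plant import eyes
s=eyes.snapshot("side");cv2.imwrite("pics/s1.png",cv2.resize(s["image"][110:300,180:440,::-1],None,fx=3,fy=3))
E
```

```text
clock: 3.45
tool_pos: [0.4592, -0.2145, 0.123]
orientation: [34.6, 89.7, 48.3]
force: [-0.0, -0.1, 0.4]
opening: 0.0236
t 3.45 tcp [ 0.4592 -0.2145  0.123 ] grasp [ 0.4591 -0.2145  0.142 ] x [ 0.003  0.003 -1.   ] y [-0.237  0.972  0.003] F [-0.  -0.1  0.4] M [ 0.05 -0.   -0.03] op 0.0236 j [ -3.   10.2 -28.4  -0.3 -51.3 -73.2]
```

View pics/s1.png

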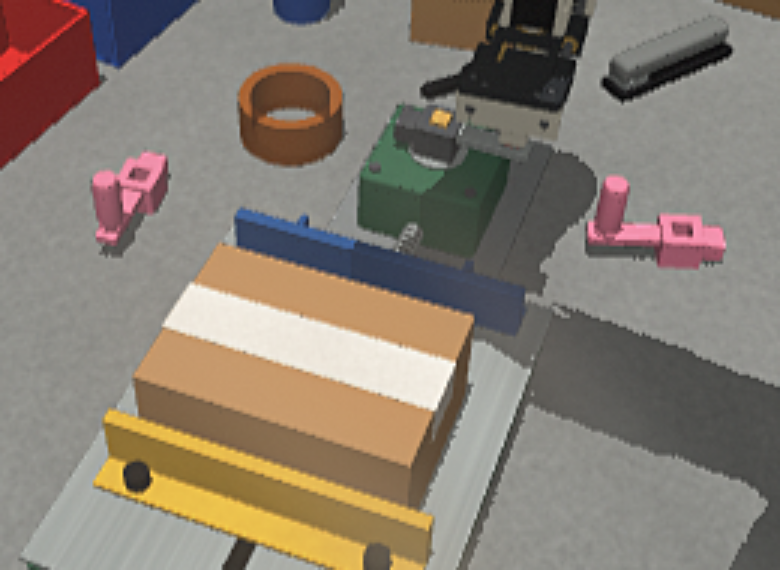

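```bash
cat > plan.py <<'E'
import sys
from st import *
C=np.array([.5233,-.2047]);r=.065;zt=.123
def plan(n,deg):
    o,M,g=st();p=o["tool_pos"].copy();q=g[:2]
    a=np.degrees(np.arctan2(*(q-C)[::-1]));print("angle",a.round(1),"r",np.linalg.norm(q-C).round(4),"z",p[2].round(4),"F",o["force"].round(1))
    out=[]
    for i in range(1,n+1):
        t=np.radians(a-deg*i);w=C+r*np.array([np.cos(t),np.sin(t)])
        d=(w-q)/.06;dz=(zt-p[2])/.06/2 if i==1 else 0
        out.append([float(x) for x in np.round([*d,dz],2)]);q=q+.06*np.array(out[-1][:2])
    for x in out: print(x)
plan(int(sys.argv[1]),float(sys.argv[2]))
E
python3 plan.py 9 10
```

```text
angle -171.3 r 0.065 z 0.123 F [-0.8  0.2  0.1]
[-0.01, 0.19, -0.0]
[0.02, 0.19, 0.0]
[0.05, 0.18, 0.0]
[0.08, 0.17, 0.0]
[0.12, 0.15, 0.0]
[0.13, 0.13, 0.0]
[0.16, 0.1, 0.0]
[0.17, 0.08, 0.0]
[0.19, 0.04, 0.0]
```

```bash
python3 -m crank '[{"linear":[-0.01,0.19,0],"rot":[0,0,0],"hand":0},{"linear":[0.02,0.19,0],"rot":[0,0,0],"hand":0},{"linear":[0.05,0.18,0],"rot":[0,0,0],"hand":0},{"linear":[0.08,0.17,0],"rot":[0,0,0],"hand":0},{"linear":[0.12,0.15,0],"rot":[0,0,0],"hand":0},{"linear":[0.13,0.13,0],"rot":[0,0,0],"hand":0}]'; python3 st.py; python3 plan.py 18 15; python3 - <<'E'
from h import *
from plant import eyes
s=eyes.snapshot("side");cv2.imwrite("pics/s2.png",cv2.resize(s["image"][110:300,180:440,::-1],None,fx=3,fy=3))
E
```

```text
clock: 4.25
tool_pos: [0.486, -0.1519, 0.1232]
orientation: [-21.8, 89.6, -8.0]
force: [7.2, -16.9, -10.0]
opening: 0.0231
t 4.25 tcp [ 0.486  -0.1519  0.1232] grasp [ 0.4858 -0.1519  0.1422] x [ 0.008 -0.001 -1.   ] y [-0.238  0.971 -0.003] F [  7.2 -16.9 -10. ] M [-6.03 -2.64 -0.1 ] op 0.0231 j [  4.9  10.2 -28.5   0.1 -50.9 -81.1]
angle 125.3 r 0.0648 z 0.1232 F [  7.2 -16.9 -10. ]
[0.25, 0.14, -0.0]
[0.27, 0.06, 0.0]
[0.29, -0.01, 0.0]
[0.27, -0.09, 0.0]
[0.24, -0.15, 0.0]
[0.19, -0.2, 0.0]
[0.13, -0.25, 0.0]
[0.06, -0.28, 0.0]
[-0.01, -0.28, 0.0]
[-0.08, -0.27, 0.0]
[-0.15, -0.24, 0.0]
[-0.21, -0.19, 0.0]
[-0.25, -0.14, 0.0]
[-0.27, -0.06, 0.0]
[-0.29, 0.01, 0.0]
[-0.27, 0.08, 0.0]
[-0.24, 0.16, 0.0]
[-0.19, 0.2, 0.0]
```

View pics/s2.png

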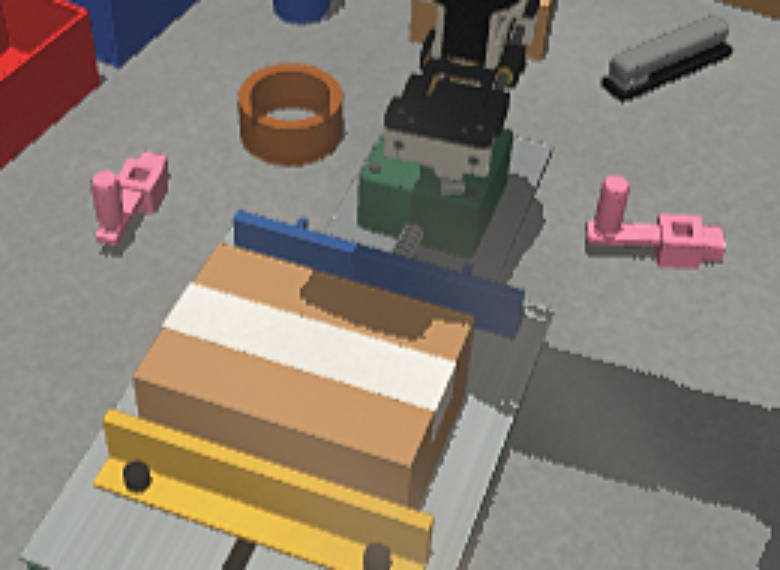

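The crank is turning with the hand, and I see a pull of about 18 N inward, which is moderate. I'll trim the radius slightly and go on.

```bash
python3 -m crank '[{"linear":[0.25,0.10,-0.02],"rot":[0,0,0],"hand":0},{"linear":[0.27,0.05,0],"rot":[0,0,0],"hand":0},{"linear":[0.28,-0.02,0],"rot":[0,0,0],"hand":0},{"linear":[0.26,-0.1,0],"rot":[0,0,0],"hand":0},{"linear":[0.22,-0.16,0],"rot":[0,0,0],"hand":0},{"linear":[0.18,-0.2,0],"rot":[0,0,0],"hand":0}]'; python3 st.py; python3 plan.py 18 15
```

```text
clock: 5.05
tool_pos: [0.573, -0.163, 0.1229]
orientation: [82.9, 89.8, 97.0]
force: [-2.8, 3.5, 2.4]
opening: 0.0231
t 5.05 tcp [ 0.573  -0.163   0.1229] grasp [ 0.573  -0.163   0.1419] x [-0.     0.004 -1.   ] y [-0.243  0.97   0.004] F [-2.8  3.5  2.4] M [1.16 1.07 0.01] op 0.0231 j [  2.8  18.1 -17.3  -0.2 -54.6 -78.6]
angle 40.0 r 0.0649 z 0.1229 F [-2.8  3.5  2.4]
[0.15, -0.24, 0.0]
[0.09, -0.27, 0.0]
[0.01, -0.28, 0.0]
[-0.06, -0.28, 0.0]
[-0.13, -0.25, 0.0]
[-0.19, -0.2, 0.0]
[-0.24, -0.16, 0.0]
[-0.27, -0.08, 0.0]
[-0.28, -0.01, 0.0]
[-0.28, 0.06, 0.0]
[-0.25, 0.13, 0.0]
[-0.21, 0.19, 0.0]
[-0.15, 0.24, 0.0]
[-0.09, 0.27, 0.0]
[-0.01, 0.28, 0.0]
[0.06, 0.28, 0.0]
[0.13, 0.25, 0.0]
[0.2, 0.21, 0.0]
```

```bash
python3 -m crank '[{"linear":[0.15,-0.24,0],"rot":[0,0,0],"hand":0},{"linear":[0.08,-0.27,0],"rot":[0,0,0],"hand":0},{"linear":[0.0,-0.28,0],"rot":[0,0,0],"hand":0},{"linear":[-0.07,-0.27,0],"rot":[0,0,0],"hand":0},{"linear":[-0.13,-0.25,0],"rot":[0,0,0],"hand":0},{"linear":[-0.19,-0.2,0],"rot":[0,0,0],"hand":0},{"linear":[-0.24,-0.15,0],"rot":[0,0,0],"hand":0},{"linear":[-0.27,-0.08,0],"rot":[0,0,0],"hand":0}]'; python3 st.py; python3 plan.py 18 15
```

```text
clock: 6.05
tool_pos: [0.5315, -0.271, 0.1225]
orientation: [59.0, 89.5, 73.0]
force: [3.5, 13.0, 2.8]
opening: 0.0232
t 6.05 tcp [ 0.5315 -0.271   0.1225] grasp [ 0.5315 -0.2711  0.1415] x [ 0.002  0.008 -1.   ] y [-0.242  0.97   0.007] F [ 3.5 13.   2.8] M [ 5.46 -1.23  0.04] op 0.0232 j [ -8.6  18.2 -17.1  -0.6 -54.6 -67.1]
angle -83.0 r 0.0669 z 0.1225 F [ 3.5 13.   2.8]
[-0.29, 0.03, 0.0]
[-0.27, 0.08, 0.0]
[-0.24, 0.14, 0.0]
[-0.2, 0.2, 0.0]
[-0.14, 0.25, 0.0]
[-0.07, 0.27, 0.0]
[0.0, 0.29, 0.0]
[0.08, 0.27, 0.0]
[0.14, 0.24, 0.0]
[0.2, 0.2, 0.0]
[0.25, 0.14, 0.0]
[0.27, 0.07, 0.0]
[0.28, -0.0, 0.0]
[0.28, -0.08, 0.0]
[0.24, -0.14, 0.0]
[0.2, -0.2, 0.0]
[0.14, -0.25, 0.0]
[0.07, -0.27, 0.0]
```

```bash
python3 -m crank '[{"linear":[-0.29,0.03,0],"rot":[0,0,0],"hand":0},{"linear":[-0.27,0.08,0],"rot":[0,0,0],"hand":0},{"linear":[-0.23,0.14,0],"rot":[0,0,0],"hand":0},{"linear":[-0.19,0.2,0],"rot":[0,0,0],"hand":0},{"linear":[-0.13,0.25,0],"rot":[0,0,0],"hand":0},{"linear":[-0.07,0.27,0],"rot":[0,0,0],"hand":0},{"linear":[0.01,0.28,0],"rot":[0,0,0],"hand":0},{"linear":[0.08,0.26,0],"rot":[0,0,0],"hand":0}]'; python3 st.py; python3 plan.py 18 15;python3 - <<'E'
from h import *
from plant import eyes
s=eyes.snapshot("side");cv2.imwrite("pics/s3.png",cv2.resize(s["image"][110:300,180:440,::-1],None,fx=3,fy=3))
E
```

```text
clock: 7.05
tool_pos: [0.4626, -0.1825, 0.123]
orientation: [-0.9, 89.2, 12.9]
force: [4.7, -5.1, -5.6]
opening: 0.0233
t 7.05 tcp [ 0.4626 -0.1825  0.123 ] grasp [ 0.4623 -0.1825  0.142 ] x [ 0.014  0.003 -1.   ] y [-0.238  0.971 -0.   ] F [ 4.7 -5.1 -5.6] M [-2.16 -1.56 -0.1 ] op 0.0233 j [  1.    9.  -30.   -0.2 -50.2 -77.1]
angle 160.0 r 0.0649 z 0.123 F [ 4.7 -5.1 -5.6]
[0.13, 0.25, 0.0]
[0.19, 0.21, 0.0]
[0.24, 0.15, 0.0]
[0.27, 0.09, 0.0]
[0.28, 0.01, 0.0]
[0.28, -0.06, 0.0]
[0.25, -0.13, 0.0]
[0.21, -0.19, 0.0]
[0.15, -0.24, 0.0]
[0.08, -0.27, 0.0]
[0.02, -0.28, 0.0]
[-0.07, -0.28, 0.0]
[-0.13, -0.25, 0.0]
[-0.19, -0.21, 0.0]
[-0.24, -0.15, 0.0]
[-0.27, -0.09, 0.0]
[-0.28, -0.01, 0.0]
[-0.27, 0.06, 0.0]
```

View pics/s3.png

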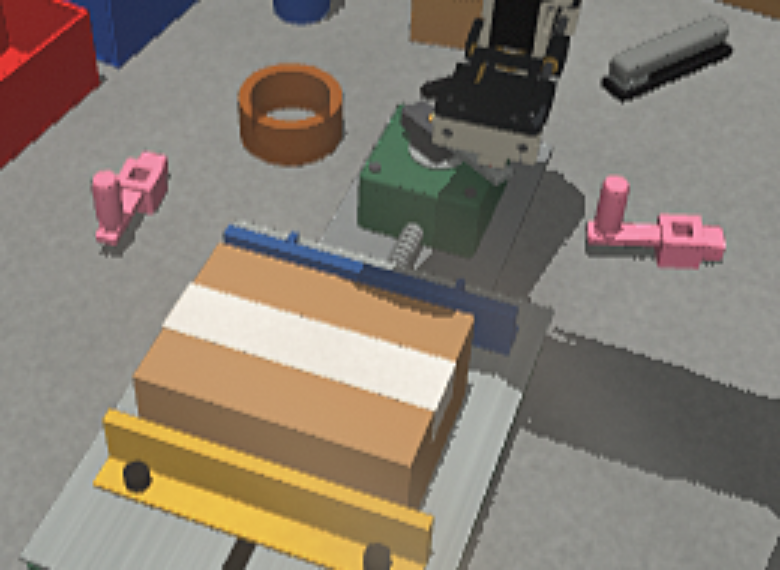

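```bash
python3 -m crank '[{"linear":[0.13,0.25,0],"rot":[0,0.08,0],"hand":0},{"linear":[0.19,0.2,0],"rot":[0,0.08,0],"hand":0},{"linear":[0.24,0.14,0],"rot":[0,0,0],"hand":0},{"linear":[0.27,0.08,0],"rot":[0,0,0],"hand":0},{"linear":[0.28,0.0,0],"rot":[0,0,0],"hand":0},{"linear":[0.27,-0.07,0],"rot":[0,0,0],"hand":0},{"linear":[0.24,-0.14,0],"rot":[0,0,0],"hand":0},{"linear":[0.2,-0.19,0],"rot":[0,0,0],"hand":0},{"linear":[0.14,-0.24,0],"rot":[0,0,0],"hand":0}]'; python3 st.py; python3 plan.py 12 15
```

```text
clock: 8.22
tool_pos: [0.58, -0.1733, 0.1231]
orientation: [117.3, 89.3, 131.2]
force: [1.3, 5.6, 1.1]
opening: 0.0231
t 8.225 tcp [ 0.58   -0.1733  0.1231] grasp [ 0.5801 -0.1735  0.1421] x [-0.008  0.009 -1.   ] y [-0.241  0.971  0.011] F [1.3 5.6 1.1] M [ 1.75 -0.32 -0.04] op 0.0231 j [  1.5  19.2 -15.4  -0.6 -55.8 -77.2]
angle 28.8 r 0.0649 z 0.1231 F [1.3 5.6 1.1]
[0.1, -0.26, -0.0]
[0.04, -0.28, 0.0]
[-0.05, -0.28, 0.0]
[-0.11, -0.26, 0.0]
[-0.18, -0.22, 0.0]
[-0.23, -0.17, 0.0]
[-0.26, -0.1, 0.0]
[-0.28, -0.03, 0.0]
[-0.28, 0.04, 0.0]
[-0.26, 0.11, 0.0]
[-0.22, 0.18, 0.0]
[-0.17, 0.23, 0.0]
```

```bash
python3 -m crank '[{"linear":[0.1,-0.26,0],"rot":[-0.1,-0.05,0],"hand":0},{"linear":[0.03,-0.28,0],"rot":[0,0,0],"hand":0},{"linear":[-0.05,-0.27,0],"rot":[0,0,0],"hand":0},{"linear":[-0.12,-0.25,0],"rot":[0,0,0],"hand":0},{"linear":[-0.18,-0.21,0],"rot":[0,0,0],"hand":0},{"linear":[-0.23,-0.16,0],"rot":[0,0,0],"hand":0},{"linear":[-0.26,-0.1,0],"rot":[0,0,0],"hand":0},{"linear":[-0.28,-0.03,0],"rot":[0,0,0],"hand":0},{"linear":[-0.28,0.04,0],"rot":[0,0,0],"hand":0},{"linear":[-0.26,0.11,0],"rot":[0,0,0],"hand":0}]'; python3 st.py; python3 plan.py 12 15
```

```text
clock: 9.48
tool_pos: [0.4858, -0.2597, 0.1228]
orientation: [32.5, 89.5, 46.3]
force: [13.5, 11.9, -5.2]
opening: 0.0232
t 9.475 tcp [ 0.4858 -0.2597  0.1228] grasp [ 0.4857 -0.2598  0.1418] x [ 0.006  0.006 -1.   ] y [-0.238  0.971  0.004] F [13.5 11.9 -5.2] M [ 4.64 -4.9  -0.01] op 0.0232 j [ -8.   14.2 -23.   -0.5 -52.6 -67.9]
angle -124.3 r 0.0667 z 0.1228 F [13.5 11.9 -5.2]
[-0.2, 0.21, 0.0]
[-0.15, 0.24, 0.0]
[-0.09, 0.27, 0.0]
[-0.01, 0.28, 0.0]
[0.05, 0.28, 0.0]
[0.13, 0.25, 0.0]
[0.19, 0.21, 0.0]
[0.24, 0.15, 0.0]
[0.26, 0.09, 0.0]
[0.29, 0.02, 0.0]
[0.27, -0.06, 0.0]
[0.26, -0.13, 0.0]
```

```bash
python3 -m crank '[{"linear":[-0.19,0.22,0],"rot":[-0.05,0.07,0],"hand":0},{"linear":[-0.14,0.24,0],"rot":[0,0,0],"hand":0},{"linear":[-0.08,0.27,0],"rot":[0,0,0],"hand":0},{"linear":[-0.01,0.28,0],"rot":[0,0,0],"hand":0},{"linear":[0.06,0.27,0],"rot":[0,0,0],"hand":0},{"linear":[0.13,0.24,0],"rot":[0,0,0],"hand":0},{"linear":[0.19,0.2,0],"rot":[0,0,0],"hand":0},{"linear":[0.24,0.14,0],"rot":[0,0,0],"hand":0},{"linear":[0.26,0.08,0],"rot":[0,0,0],"hand":0},{"linear":[0.28,0.01,0],"rot":[0,0,0],"hand":0}]'; python3 st.py; python3 plan.py 12 15;python3 - <<'E'
from h import *
from plant import eyes
s=eyes.snapshot("side");cv2.imwrite("pics/s4.png",cv2.resize(s["image"][110:300,180:440,::-1],None,fx=3,fy=3))
E
```

```text
clock: 10.72
tool_pos: [0.5222, -0.1404, 0.1225]
orientation: [-139.8, 89.4, -125.8]
force: [-5.6, 5.3, 8.9]
opening: 0.0231
t 10.725 tcp [ 0.5222 -0.1404  0.1225] grasp [ 0.5223 -0.1403  0.1415] x [-0.006 -0.008 -1.   ] y [-0.242  0.97  -0.006] F [-5.6  5.3  8.9] M [2.29 2.02 0.01] op 0.0231 j [  6.   13.5 -24.4   0.5 -52.5 -82.4]
angle 90.9 r 0.0644 z 0.1225 F [-5.6  5.3  8.9]
[0.28, -0.02, 0.0]
[0.26, -0.11, 0.0]
[0.23, -0.17, 0.0]
[0.18, -0.22, 0.0]
[0.11, -0.26, 0.0]
[0.04, -0.28, 0.0]
[-0.03, -0.28, 0.0]
[-0.11, -0.26, 0.0]
[-0.17, -0.23, 0.0]
[-0.22, -0.17, 0.0]
[-0.26, -0.12, 0.0]
[-0.28, -0.04, 0.0]
```

View pics/s4.png

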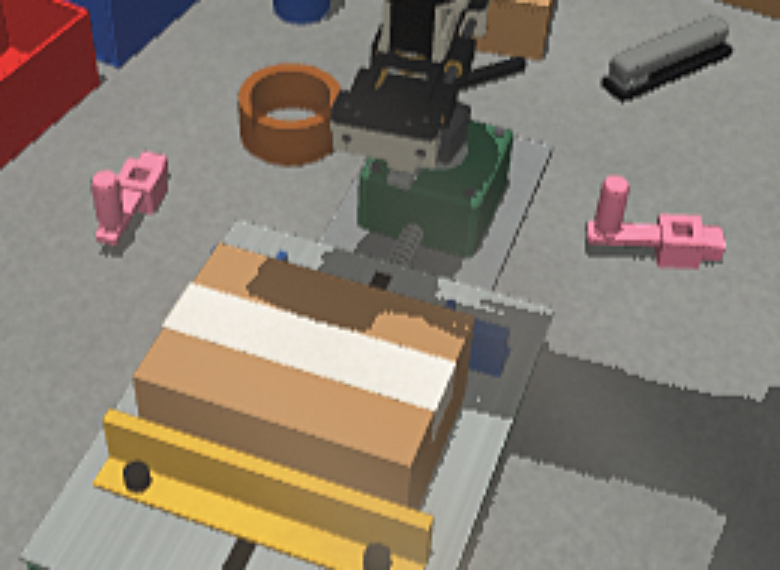

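```bash
python3 -m crank '[{"linear":[0.28,-0.02,0],"rot":[0.08,-0.06,0],"hand":0},{"linear":[0.26,-0.1,0],"rot":[0,0,0],"hand":0},{"linear":[0.23,-0.17,0],"rot":[0,0,0],"hand":0},{"linear":[0.18,-0.22,0],"rot":[0,0,0],"hand":0},{"linear":[0.11,-0.26,0],"rot":[0,0,0],"hand":0},{"linear":[0.03,-0.28,0],"rot":[0,0,0],"hand":0},{"linear":[-0.04,-0.27,0],"rot":[0,0,0],"hand":0},{"linear":[-0.11,-0.25,0],"rot":[0,0,0],"hand":0},{"linear":[-0.17,-0.22,0],"rot":[0,0,0],"hand":0},{"linear":[-0.22,-0.16,0],"rot":[0,0,0],"hand":0}]'; python3 st.py; python3 plan.py 12 15;python3 - <<'E'
from h import *
from plant import eyes
for n in ("top","side"):
    s=eyes.snapshot(n);np.savez(n+"5.npz",**s)
    im=s["image"][160:320,150:350,::-1] if n=="top" else s["image"][170:300,200:400,::-1]
    cv2.imwrite(f"pics/{n}5.png",cv2.resize(im,None,fx=3.7,fy=3.7,interpolation=cv2.INTER_NEAREST))
E
```

```text
clock: 12.02
tool_pos: [0.5692, -0.2494, 0.1262]
orientation: [-10.0, 88.7, 4.5]
force: [16.4, -5.4, -7.6]
opening: 0.0234
t 12.025 tcp [ 0.5692 -0.2494  0.1262] grasp [ 0.5688 -0.2494  0.1452] x [ 0.023  0.002 -1.   ] y [-0.251  0.968 -0.004] F [16.4 -5.4 -7.6] M [-2.62 -5.74 -0.14] op 0.0234 j [ -5.8  19.5 -14.8  -0.3 -54.4 -69.5]
angle -44.5 r 0.0638 z 0.1262 F [16.4 -5.4 -7.6]
[-0.21, -0.19, -0.03]
[-0.26, -0.11, 0.0]
[-0.28, -0.04, 0.0]
[-0.28, 0.04, 0.0]
[-0.26, 0.1, 0.0]
[-0.23, 0.17, 0.0]
[-0.17, 0.23, 0.0]
[-0.11, 0.26, 0.0]
[-0.04, 0.28, 0.0]
[0.03, 0.28, 0.0]
[0.11, 0.26, 0.0]
[0.17, 0.23, 0.0]
```

View pics/top5.png

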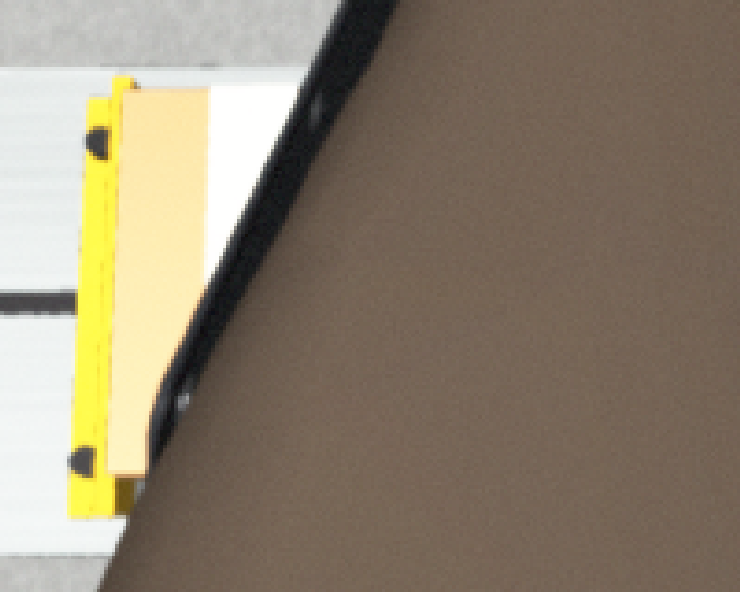

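View pics/side5.png

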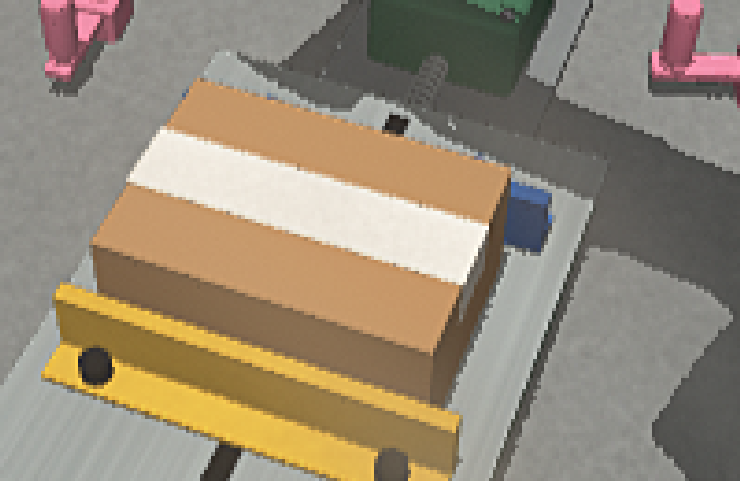

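Side view: guide (crop 528,217) is behind the carton, still short of it; the top view is blocked by the arm. The tool rose 3.5 mm, so I'll ease it back down and level it before going on.

```bash
python3 -m crank '[{"linear":[0.01,-0.02,-0.04],"rot":[0,0.15,0],"hand":0},{"linear":[0,0,-0.02],"rot":[0,0.1,0],"hand":0},{"linear":[0,0,0],"rot":[0,0,0],"hand":0}]'; python3 st.py; python3 plan.py 12 12;python3 - <<'E'
from h import *
from plant import eyes
s=eyes.snapshot("side")
cv2.imwrite("pics/s6.png",cv2.resize(s["image"][110:240,250:430,::-1],None,fx=4,fy=4,interpolation=cv2.INTER_NEAREST))
E
```

```text
clock: 12.5
tool_pos: [0.5696, -0.2509, 0.1236]
orientation: [-8.8, 89.9, 5.7]
force: [2.8, -2.5, 1.5]
opening: 0.0234
t 12.5 tcp [ 0.5696 -0.2509  0.1236] grasp [ 0.5695 -0.2509  0.1426] x [ 0.002  0.    -1.   ] y [-0.251  0.968 -0.   ] F [ 2.8 -2.5  1.5] M [-0.78 -1.07 -0.04] op 0.0234 j [ -5.8  20.3 -14.   -0.  -55.6 -69.6]
angle -45.0 r 0.0654 z 0.1236 F [ 2.8 -2.5  1.5]
[-0.18, -0.14, -0.0]
[-0.2, -0.1, 0.0]
[-0.22, -0.06, 0.0]
[-0.23, -0.01, 0.0]
[-0.22, 0.03, 0.0]
[-0.21, 0.09, 0.0]
[-0.19, 0.12, 0.0]
[-0.16, 0.16, 0.0]
[-0.13, 0.19, 0.0]
[-0.08, 0.21, 0.0]
[-0.03, 0.22, 0.0]
[0.01, 0.23, 0.0]
```

View pics/s6.png

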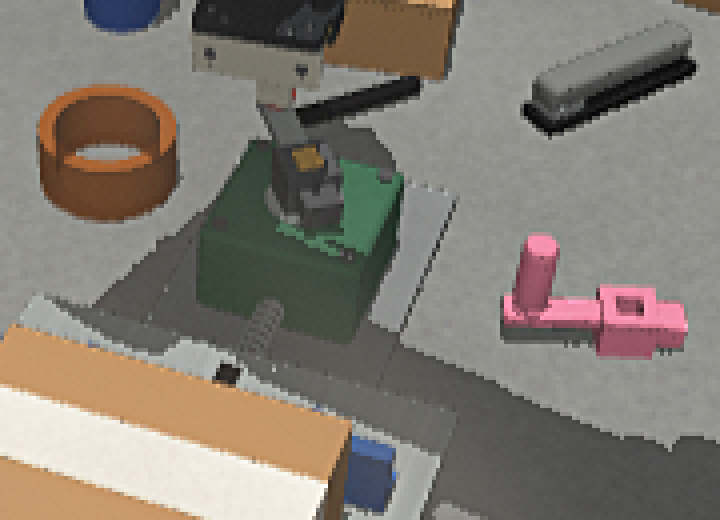

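Crank seated on the shaft (crop 308,158), the shaft end showing above the hub; forces small again.

```bash
python3 -m crank '[{"linear":[-0.18,-0.14,0],"rot":[0,0,0],"hand":0},{"linear":[-0.2,-0.1,0],"rot":[0,0,0],"hand":0},{"linear":[-0.21,-0.05,0],"rot":[0,0,0],"hand":0},{"linear":[-0.22,-0.01,0],"rot":[0,0,0],"hand":0},{"linear":[-0.22,0.04,0],"rot":[0,0,0],"hand":0},{"linear":[-0.2,0.09,0],"rot":[0,0,0],"hand":0},{"linear":[-0.18,0.13,0],"rot":[0,0,0],"hand":0},{"linear":[-0.15,0.16,0],"rot":[0,0,0],"hand":0}]'; python3 st.py; python3 plan.py 12 12;python3 - <<'E'
from h import *
from plant import eyes
for n in ("top","side"):
    s=eyes.snapshot(n);np.savez(n+"7.npz",**s)
    im=s["image"][160:320,150:350,::-1] if n=="top" else s["image"][170:290,300:400,::-1]
    k=3.7 if n=="top" else 5
    cv2.imwrite(f"pics/{n}7.png",cv2.resize(im,None,fx=k,fy=k,interpolation=cv2.INTER_NEAREST))
E
```

```text
clock: 13.55
tool_pos: [0.4743, -0.2481, 0.1235]
orientation: [-63.2, 89.5, -48.7]
force: [4.6, -2.3, -3.4]
opening: 0.0233
t 13.55 tcp [ 0.4743 -0.2481  0.1235] grasp [ 0.4742 -0.248   0.1425] x [ 0.006 -0.007 -1.   ] y [-0.252  0.968 -0.008] F [ 4.6 -2.3 -3.4] M [-0.35 -1.55 -0.03] op 0.0233 j [ -6.4  12.5 -25.5   0.4 -51.6 -69.3]
angle -138.6 r 0.0655 z 0.1235 F [ 4.6 -2.3 -3.4]
[-0.12, 0.19, -0.0]
[-0.09, 0.21, 0.0]
[-0.05, 0.22, 0.0]
[0.0, 0.23, 0.0]
[0.05, 0.22, 0.0]
[0.1, 0.2, 0.0]
[0.13, 0.19, 0.0]
[0.17, 0.14, 0.0]
[0.2, 0.12, 0.0]
[0.22, 0.06, 0.0]
[0.22, 0.02, 0.0]
[0.23, -0.02, 0.0]
```

View pics/top7.png

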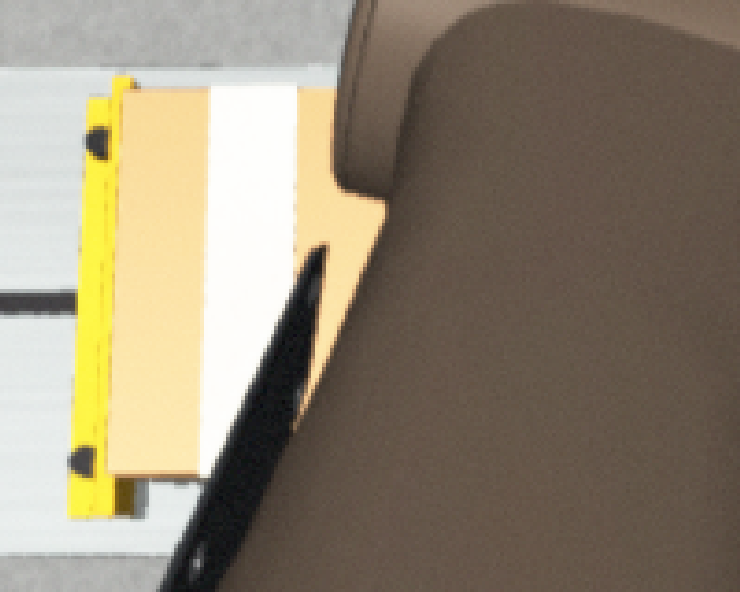

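View pics/side7.png

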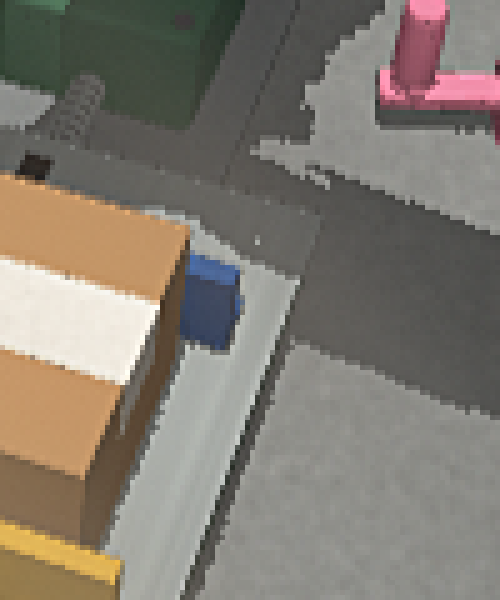

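```bash
python3 - <<'E'
from h import *
s=dict(np.load("side7.npz"));C=np.array([.5233,-.2047]);a=np.radians(9.4);ym=np.array([-np.sin(a),np.cos(a)]);xm=np.array([np.cos(a),np.sin(a)])
for n,uv,z in (("guide top corner",(347.2,227.8),.1),("guide bottom",(344.8,240),.054),("carton corner",(337.4,215.6),.14)):
    p=onz(s,uv,z)[0];print(n,p.round(4),"xm",((p[:2]-C)@xm).round(4),"ym",((p[:2]-C)@ym).round(4))
s0=dict(np.load("side0.npz"))
im=np.hstack([cv2.resize(q["image"][185:255,320:380,::-1],None,fx=6,fy=6,interpolation=cv2.INTER_NEAREST) for q in (s0,s)])
cv2.imwrite("pics/cmp.png",im)
# depth-based front face: blue points
P=cloud(s);B=np.zeros((420,560),bool);B[215:245,336:350]=1
X=P[mask(s,"blue")&B];X=X[(X[:,2]>.055)&(X[:,2]<.097)];Y=(X[:,:2]-C)@ym;print(len(X),np.percentile(Y,[5,25,50,75,95]).round(4))
P0=cloud(s0);B[:]=0;B[185:215,255:360]=1
X=P0[mask(s0,"blue")&B];X=X[(X[:,2]>.055)&(X[:,2]<.097)];Y=(X[:,:2]-C)@ym;print("start",len(X),np.percentile(Y,[5,25,50,75,95]).round(4))
E
```

```text
guide top corner [0.3689 0.0007 0.1   ] xm -0.1188 ym 0.2278
guide bottom [ 0.3709 -0.0018  0.054 ] xm -0.1172 ym 0.2251
carton corner [0.3899 0.0139 0.14  ] xm -0.0959 ym 0.2375
6 [0.1982 0.1998 0.2089 0.2187 0.2214]
start 100 [0.1534 0.1598 0.1647 0.1666 0.1686]
```

View pics/cmp.png

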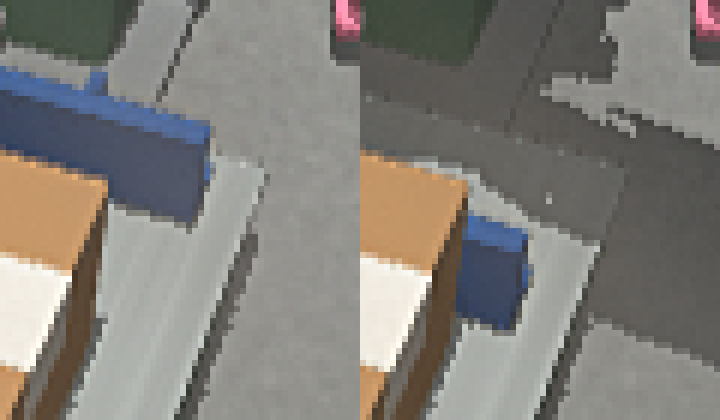

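```bash
python3 - <<'E'
from h import *
s=dict(np.load("side7.npz"));C=np.array([.5233,-.2047]);a=np.radians(9.4);ym=np.array([-np.sin(a),np.cos(a)]);xm=np.array([np.cos(a),np.sin(a)])
f=lambda u,v:(320+u/6,185+v/6)
for n,uv,z in (("g0 front top edge",f(209,142),.1),("g7 front top edge",f(167,238),.1),("g0 bottom",f(194,223),.054),("g7 bottom",f(150,329),.054),("carton0",f(106,186),.14),("carton7",f(107,186),.14)):
    p=onz(s,uv,z)[0];print(n,np.round(uv,1),p.round(4),"xm",((p[:2]-C)@xm).round(4),"ym",((p[:2]-C)@ym).round(4))
E
```

```text
g0 front top edge [354.8 208.7] [ 0.379  -0.0597  0.1   ] xm -0.1187 ym 0.1666
g7 front top edge [347.8 224.7] [ 0.3717 -0.0082  0.1   ] xm -0.1175 ym 0.2187
g0 bottom [352.3 222.2] [ 0.3793 -0.0592  0.054 ] xm -0.1183 ym 0.1671
g7 bottom [345.  239.8] [ 0.3707 -0.0025  0.054 ] xm -0.1175 ym 0.2245
carton0 [337.7 216. ] [0.3889 0.0147 0.14  ] xm -0.0968 ym 0.2384
carton7 [337.8 216. ] [0.3886 0.0145 0.14  ] xm -0.0971 ym 0.2382
```

```bash
python3 - <<'E'
from h import *
C=np.array([.5233,-.2047]);a=np.radians(9.4);ym=np.array([-np.sin(a),np.cos(a)]);xm=np.array([np.cos(a),np.sin(a)])
W=lambda x,y,z:np.r_[C+x*xm+y*ym,z]
out=[]
for n,(r0,c0,h,w) in (("side0",(175,215,110,135)),("top0",(170,160,135,150))):
    s=dict(np.load(n+".npz"));k=5 if n=="side0" else 5
    im=cv2.resize(s["image"][r0:r0+h,c0:c0+w,::-1],None,fx=k,fy=k,interpolation=cv2.INTER_CUBIC)
    def q(P,col):
        p=((proj(s,P)-[c0,r0]+.5)*k)
        cv2.polylines(im,[np.round(p).astype(int)],False,col,1)
    for y,col in ((.230,(0,0,255)),(.236,(0,255,0))):
        q([W(-.1,y,.14),W(.1,y,.14),W(.1,y+.14,.14),W(-.1,y+.14,.14),W(-.1,y,.14)],col)
    q([W(-.12,.165,.1),W(.12,.165,.1)],(255,255,0))
    cv2.imwrite(f"pics/ov_{n}.png",im)
E
```

```text
(no output)
```

View pics/ov_side0.png

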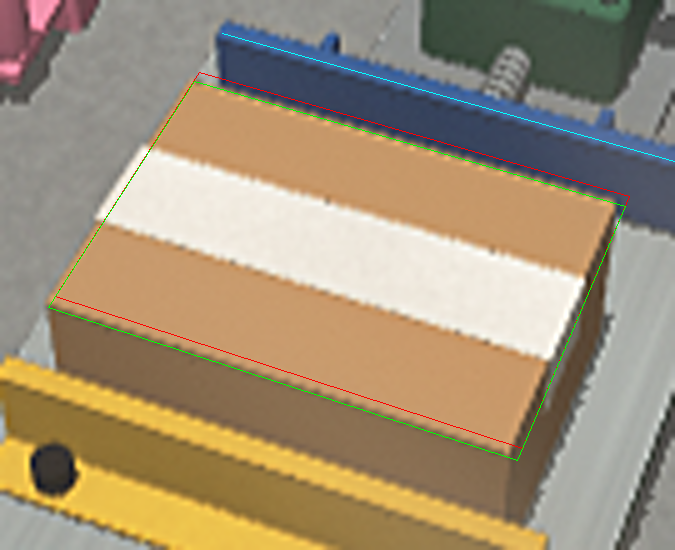

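View pics/ov_top0.png

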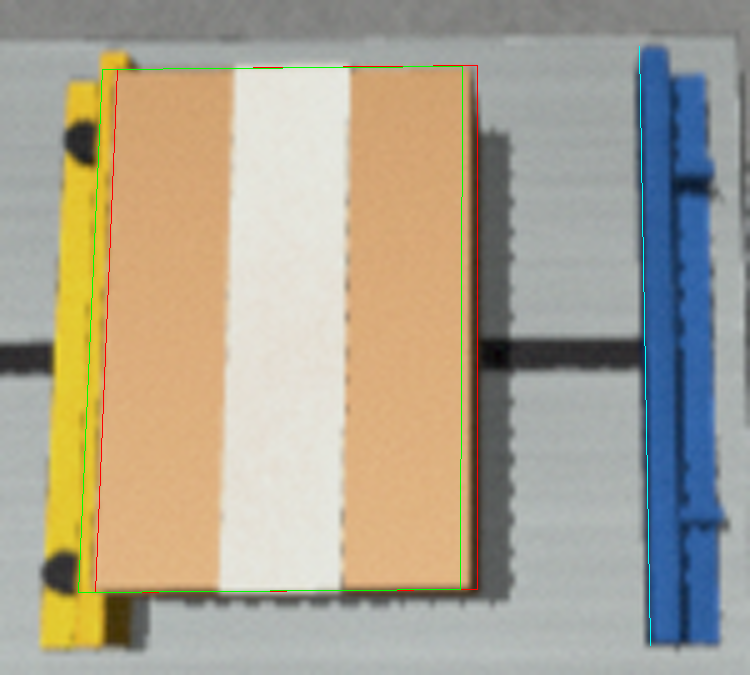

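Combining both views, the gap at the start was about 66 mm. About 58 mm is wound in so far, leaving roughly 8 mm. I'll wind about 120° (6.7 mm) more, then clear the arm and look.

```bash
python3 -m crank '[{"linear":[-0.12,0.19,0],"rot":[0.06,0.06,0],"hand":0},{"linear":[-0.08,0.21,0],"rot":[0,0,0],"hand":0},{"linear":[-0.04,0.22,0],"rot":[0,0,0],"hand":0},{"linear":[0.0,0.23,0],"rot":[0,0,0],"hand":0},{"linear":[0.05,0.22,0],"rot":[0,0,0],"hand":0},{"linear":[0.1,0.2,0],"rot":[0,0,0],"hand":0},{"linear":[0.13,0.18,0],"rot":[0,0,0],"hand":0},{"linear":[0.17,0.14,0],"rot":[0,0,0],"hand":0},{"linear":[0.1,0.05,0],"rot":[0,0,0],"hand":0},{"linear":[0,0,0],"rot":[0,0,0],"hand":0}]'; python3 st.py; python3 plan.py 12 12;python3 - <<'E'
from h import *
from plant import eyes
for n in ("top","side"):
    s=eyes.snapshot(n);np.savez(n+"8.npz",**s)
    im=s["image"][160:320,150:350,::-1] if n=="top" else s["image"][170:290,300:400,::-1]
    k=3.7 if n=="top" else 5
    cv2.imwrite(f"pics/{n}8.png",cv2.resize(im,None,fx=k,fy=k,interpolation=cv2.INTER_NEAREST))
E
```

```text
clock: 14.9
tool_pos: [0.4961, -0.1458, 0.1224]
orientation: [-93.8, 89.4, -78.9]
force: [2.1, -8.4, 0.4]
opening: 0.0234
t 14.9 tcp [ 0.4961 -0.1458  0.1224] grasp [ 0.496  -0.1457  0.1414] x [ 0.002 -0.01  -1.   ] y [-0.257  0.966 -0.01 ] F [ 2.1 -8.4  0.4] M [-2.62 -0.74 -0.06] op 0.0234 j [  5.8  11.1 -27.7   0.7 -51.1 -81.4]
angle 114.8 r 0.065 z 0.1224 F [ 2.1 -8.4  0.4]
[0.21, 0.07, 0.0]
[0.23, 0.03, 0.0]
[0.23, -0.02, 0.0]
[0.21, -0.07, 0.0]
[0.2, -0.11, 0.0]
[0.17, -0.15, 0.0]
[0.14, -0.18, 0.0]
[0.09, -0.2, 0.0]
[0.05, -0.23, 0.0]
[0.0, -0.22, 0.0]
[-0.04, -0.22, 0.0]
[-0.09, -0.21, 0.0]
```

View pics/top8.png

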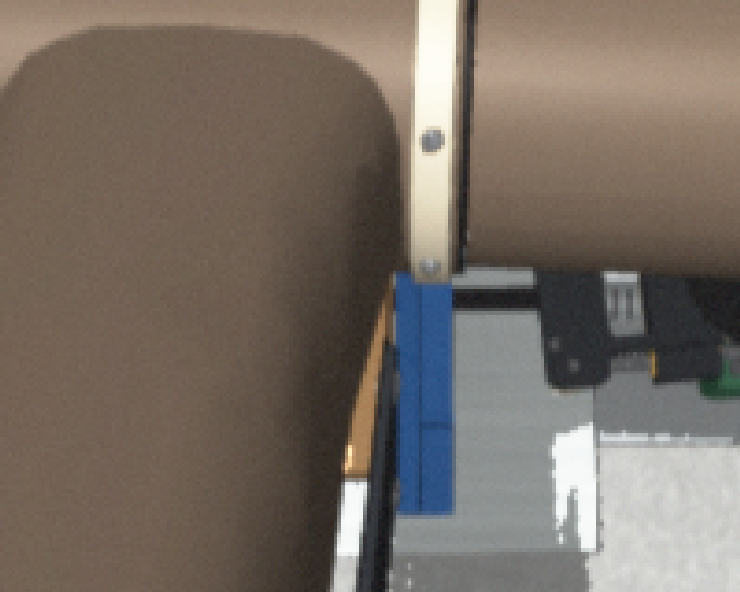

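View pics/side8.png

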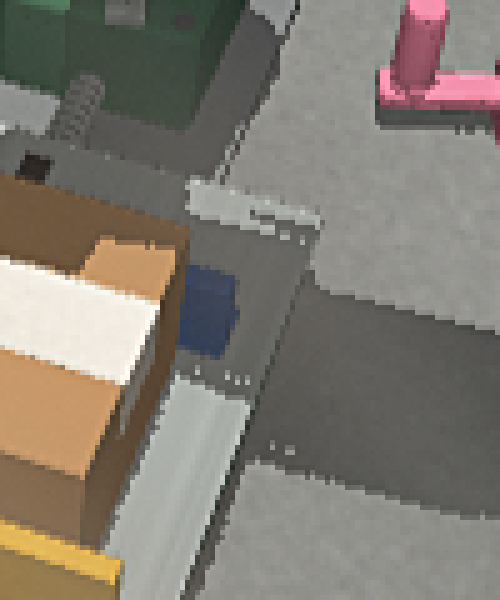

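```bash
python3 - <<'E'
from h import *
C=np.array([.5233,-.2047]);a=np.radians(9.4);ym=np.array([-np.sin(a),np.cos(a)])
s=dict(np.load("top8.npz"));s0=dict(np.load("top0.npz"))
Y=lambda uv,z:((onz(s,uv,z)[0][:2]-C)@ym).round(4)
# row profile: left edge of blue in top8 vs top0, right edge of carton in top0
for r in (262,268,274,280):
    b8=np.nonzero(mask(s,"blue")[r,240:290])[0]+240; b0=np.nonzero(mask(s0,"blue")[r,270:312])[0]+270
    g=s0["image"][r].astype(int)
    print(r,"guide8",b8.min(),Y((b8.min()-.5,r),.1),"guide0",b0.min(),Y((b0.min()-.5,r),.1),"carton0 px",[tuple(x) for x in g[251:261]])
E
```

```text
262 guide8 258 0.2265 guide0 289 0.1658 carton0 px [(np.int64(223), np.int64(179), np.int64(128)), (np.int64(221), np.int64(176), np.int64(127)), (np.int64(197), np.int64(155), np.int64(110)), (np.int64(89), np.int64(69), np.int64(45)), (np.int64(64), np.int64(54), np.int64(42)), (np.int64(78), np.int64(77), np.int64(74)), (np.int64(87), np.int64(90), np.int64(88)), (np.int64(87), np.int64(91), np.int64(89)), (np.int64(85), np.int64(88), np.int64(87)), (np.int64(83), np.int64(86), np.int64(85))]
268 guide8 258 0.2265 guide0 290 0.1641 carton0 px [(np.int64(224), np.int64(179), np.int64(133)), (np.int64(222), np.int64(177), np.int64(129)), (np.int64(200), np.int64(157), np.int64(114)), (np.int64(86), np.int64(66), np.int64(47)), (np.int64(63), np.int64(51), np.int64(42)), (np.int64(79), np.int64(77), np.int64(74)), (np.int64(89), np.int64(90), np.int64(89)), (np.int64(89), np.int64(92), np.int64(90)), (np.int64(88), np.int64(92), np.int64(90)), (np.int64(88), np.int64(92), np.int64(90))]
274 guide8 257 0.2284 guide0 290 0.1643 carton0 px [(np.int64(224), np.int64(179), np.int64(131)),
[... 203 characters left out ...]
t64(81), np.int64(78)), (np.int64(94), np.int64(93), np.int64(94)), (np.int64(92), np.int64(94), np.int64(95)), (np.int64(92), np.int64(95), np.int64(95)), (np.int64(94), np.int64(96), np.int64(95))]
280 guide8 257 0.2284 guide0 290 0.1645 carton0 px [(np.int64(224), np.int64(181), np.int64(131)), (np.int64(221), np.int64(177), np.int64(128)), (np.int64(197), np.int64(156), np.int64(111)), (np.int64(87), np.int64(65), np.int64(44)), (np.int64(61), np.int64(51), np.int64(38)), (np.int64(84), np.int64(83), np.int64(78)), (np.int64(87), np.int64(92), np.int64(90)), (np.int64(88), np.int64(92), np.int64(93)), (np.int64(94), np.int64(96), np.int64(96)), (np.int64(89), np.int64(93), np.int64(92))]
```

Estimated gap is about 3.5 ± 2 mm. I'll add about 36° (2 mm), then release and look without the arm in the way.

```bash
python3 -m crank '[{"linear":[0.21,0.06,0],"rot":[0.06,0,0],"hand":0},{"linear":[0.22,0.02,0],"rot":[0,0,0],"hand":0},{"linear":[0.19,-0.02,0],"rot":[0,0,0],"hand":0},{"linear":[0,0,-0.01],"rot":[0,0,0],"hand":0},{"linear":[0,0,0],"rot":[0,0,0],"hand":0}]'; python3 st.py; python3 plan.py 1 12
```

```text
clock: 15.62
tool_pos: [0.5277, -0.14, 0.1224]
orientation: [-163.4, 89.3, -148.4]
force: [0.5, -8.1, 0.3]
opening: 0.0233
t 15.625 tcp [ 0.5277 -0.14    0.1224] grasp [ 0.5279 -0.1398  0.1414] x [-0.011 -0.007 -1.   ] y [-0.259  0.966 -0.004] F [ 0.5 -8.1  0.3] M [-3.18 -0.17  0.  ] op 0.0233 j [  6.   14.1 -23.5   0.4 -53.1 -81.2]
angle 85.9 r 0.065 z 0.1224 F [ 0.5 -8.1  0.3]
[0.22, -0.04, 0.01]
```

```bash
python3 -m crank '[{"linear":[0,0,0],"rot":[0,0,0],"hand":0.6},{"linear":[0,0,0],"rot":[0,0,0],"hand":0.6},{"linear":[0,0,0],"rot":[0,0,0],"hand":0.6},{"linear":[0,0,0],"rot":[0,0,0],"hand":0.6}]'; python3 st.py
```

```text
clock: 16.12
tool_pos: [0.5261, -0.1372, 0.1214]
orientation: [-174.7, 89.1, -159.6]
force: [-1.0, -0.2, -0.3]
opening: 0.0515
t 16.125 tcp [ 0.5261 -0.1372  0.1214] grasp [ 0.5263 -0.1371  0.1404] x [-0.015 -0.005 -1.   ] y [-0.26   0.966 -0.001] F [-1.  -0.2 -0.3] M [-0.02 -0.04  0.02] op 0.0515 j [  6.2  14.1 -23.6   0.3 -53.2 -81.3]
```

```bash
python3 -m crank '[{"linear":[0,0,0.2],"rot":[0,0,0],"hand":0.6},{"linear":[0,0,0.5],"rot":[0,0,0],"hand":0.6},{"linear":[0,0,0.6],"rot":[0,0,0],"hand":0.6},{"linear":[0,-0.5,0.3],"rot":[0,0,0],"hand":0.6},{"linear":[-0.3,-0.8,0],"rot":[0,0,0],"hand":0.6},{"linear":[-0.4,-0.8,0],"rot":[0,0,0],"hand":0.6},{"linear":[-0.4,-0.8,0],"rot":[0,0,0],"hand":0.6},{"linear":[-0.4,-0.8,0],"rot":[0,0,0],"hand":0.6},{"linear":[-0.4,-0.8,0],"rot":[0,0,0],"hand":0.6},{"linear":[-0.4,-0.8,0],"rot":[0,0,0],"hand":0.6},{"linear":[-0.4,-0.8,0],"rot":[0,0,0],"hand":0.6},{"linear":[0,0,0],"rot":[0,0,0],"hand":0.6}]'; python3 st.py
python3 - <<'E'
from h import *
from plant import eyes
for n in ("top","side"):
    s=eyes.snapshot(n);np.savez(n+"9.npz",**s)
    im=s["image"][160:320,200:430,::-1] if n=="top" else s["image"][110:270,220:420,::-1]
    k=3.4 if n=="top" else 3.7
    cv2.imwrite(f"pics/{n}9.png",cv2.resize(im,None,fx=k,fy=k,interpolation=cv2.INTER_NEAREST))
E
```

```text
clock: 17.62
tool_pos: [0.3588, -0.5146, 0.2321]
orientation: [-133.6, 89.3, -118.3]
force: [-1.0, 0.7, 0.4]
opening: 0.0526
t 17.625 tcp [ 0.3588 -0.5146  0.2321] grasp [ 0.3589 -0.5144  0.2511] x [-0.006 -0.011 -1.   ] y [-0.263  0.965 -0.009] F [-1.   0.7  0.4] M [ 0.14 -0.07  0.03] op 0.0526 j [-36.9  15.7  -5.8   0.7 -68.4 -38.1]
```

View pics/top9.png

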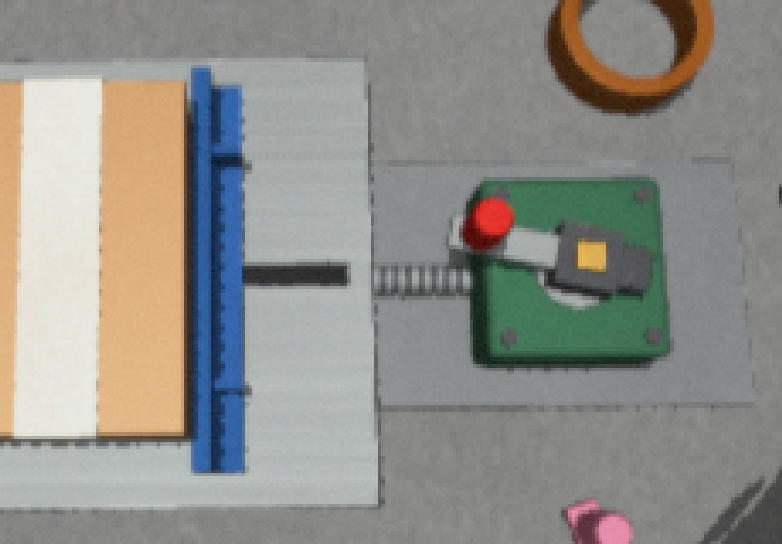

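View pics/side9.png

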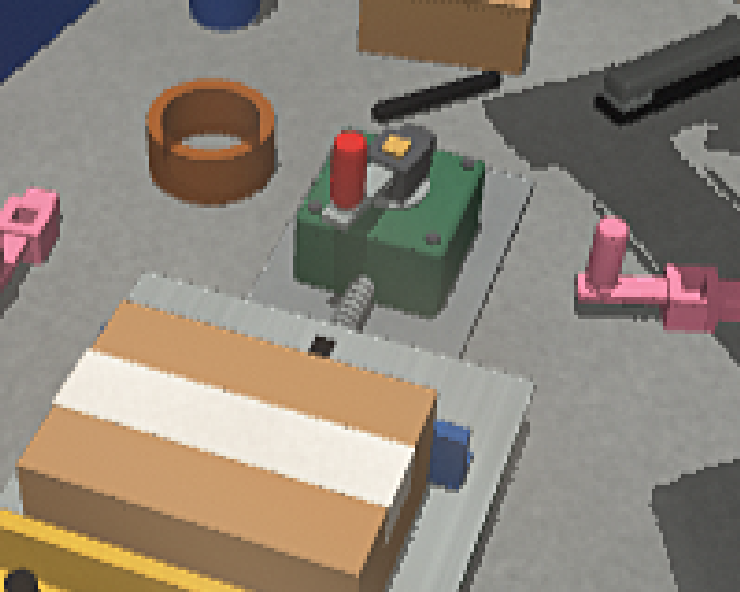

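```bash
python3 - <<'E'
from h import *
C=np.array([.5233,-.2047]);a=np.radians(9.4);ym=np.array([-np.sin(a),np.cos(a)])
s=dict(np.load("top9.npz"));s0=dict(np.load("top0.npz"))
def edge(img,r,lo,hi,ch,up):  # subpixel max-gradient position in channel combo
    v=img[r-1:r+2,lo:hi].astype(float).mean(0)@ch; d=np.diff(v)*up
    i=int(d.argmax()); w=np.clip(d[max(0,i-1):i+2],0,None); return lo+.5+(np.arange(max(0,i-1),max(0,i-1)+len(w))*w).sum()/w.sum()
Y=lambda uv,z:((onz(s,uv,z)[0][:2]-C)@ym)
R=np.array([1,0,0]);B=np.array([-1,0,1])
out=[]
for r in range(190,282,8):
    c0=edge(s0["image"],r,245,262,R,-1);c9=edge(s["image"],r,245,256,R,-1)
    g0=edge(s0["image"],r,280,296,B,1);g9=edge(s["image"],r,253,262,B,1)
    out.append([c0,c9,g0,g9,Y((c0,r),.14),Y((c9,r),.14),Y((g0,r),.1),Y((g9,r),.1)])
o=np.array(out);print(o.mean(0).round(4),o.std(0).round(4));m=o.mean(0)
print("carton moved",m[5]-m[4],"guide moved",m[7]-m[6],"gap now",m[5]-m[7],"gap start",m[4]-m[6])
for r in (200,240): print(s["image"][r,250:262].tolist())
k=onz(s,[[(591/3.4)+200,255/3.4+160]],.114);print("shaft",k)
E
```

```text
[2.535502e+02 2.535915e+02 2.885344e+02 2.554835e+02 2.325000e-01
 2.324000e-01 1.647000e-01 2.305000e-01] [7.160e-02 7.760e-02 5.325e-01 4.662e-01 2.000e-04 2.000e-04 3.000e-04
 1.000e-03]
carton moved -7.778915710052181e-05 guide moved 0.06572045196684381 gap now 0.0019461877653348947 gap start 0.06774442888927923
[[217, 169, 120], [214, 167, 116], [216, 168, 119], [201, 156, 109], [97, 73, 48], [59, 49, 38], [31, 44, 64], [29, 57, 95], [47, 93, 152], [43, 91, 152], [47, 94, 155], [40, 78, 132]]
[[223, 178, 127], [223, 176, 127], [222, 177, 128], [203, 161, 116], [94, 73, 52], [59, 47, 39], [35, 48, 64], [35, 60, 100], [43, 92, 154], [45, 95, 156], [51, 98, 160], [43, 83, 139]]
shaft [[ 0.52274832 -0.20553017  0.114     ]]
```

Top view after release: the crank's hub is flat round the brass shaft (crop 591,255) and the carton edge has moved less than 0.1 mm. The guide has advanced 65.7 mm, which agrees with 1182° of turning, and the gap is about 2 mm. Handing in.

```bash
python3 -c "
from plant import ticket
print(ticket.close_job())"
```

```text
the job is handed in; nothing more can be done
None
```

I gripped the red knob of the steel crank and wound it about 3.3 turns clockwise. I then let go, raised the arm clear, and handed the job in at about 18 s. No verdict was reported.

- **Guide:** it moved in 65.7 mm in the top view. That agrees with about 65.4 mm worked out from the turning. It now stands about 2 mm from the carton, and I put that at ±1.5 mm.
- **Carton:** it moved less than 0.1 mm, and nothing I saw suggests it was pressed.
- **Crank:** it sits on its shaft, released, in both the top and side views.

**Disagreements and upsets:**
- My first single-point readings of the carton's near side differed by up to 8 mm between the cameras (0.229 m against 0.238 m). Measured relative to the guide, the two views agreed to about 2 mm.
- Once, mid-turn, the tool rose 3.5 mm with about 17 N of sideways force. I eased it back down, and the crank was still seated in the next picture.

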